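Dock the temperature logger, close the canister, lift away the dust cover

TASK

Get the vaccine carrier ready: lay the temperature logger flat in the carrier's dock (either way round) and swing the orange lever fully shut over it. Then carry the nested pair of lids, both together, by the inner lid's black knob and lower it until the inner lid sits fully home in the steel canister before you let go of the knob. Last, take the blue dust cover by its collar and lift it alone straight up clear of the knob, leaving the inner lid seated and undisturbed, and finish while holding the cover level in the air above the knob's height; leave the vials and the carton where they stand.

Things in the scene. Friction and masses are not known exactly. Their poses are not given: they have to be found in the camera images.
- carrier: Fixed grey base plate 116 x 300 x 12 mm on the table, origin at the centre of its underside, long side along its own y. At its own y = +85 mm stands the round open steel canister (94 mm outside, 80 mm inside, rim 70 mm above the table, three vials inside, clear of the lid); at y = -75 mm is the logger dock.
- dock_floor (a point): Centre of the dock's floor, 12 mm above the table, axes as the carrier's. Inside, the dock is 66 mm along x and 118 mm along y, bounded by white lips 10 mm high at the four corners only; its long sides are open over the middle 76 mm for the fingers. Beside it the base plate is level with the floor.
- canister_rim (a point): Centre of the canister's mouth, level with the rim's top (70 mm above the table).
- lever (a joint): Orange locking lever on an upright pivot. 0 = open (along the carrier's own -y, away from the dock), 1.57 = fully shut at its stop (along the carrier's own -x, across the logger's end); turns clockwise seen from above. Starts at 0 to 0.35. Light friction (0.5 N at the peg), stays where left. Arm 14 mm wide, underside 39 and top 46 mm above the table.
- lever_pivot (a point): Point on the lever's upright axis, 39 mm above the table, in the carrier at its own x = +46, y = -112 mm; axes as the carrier's.
- lever_peg (a point): Mid-height of the part of the lever's upright round peg that is gripped or pushed: 12 mm across, 66 mm from the pivot axis, from the arm's top 46 mm up to 77 mm above the table; this point is 62 mm above the table.
- logger_center (a point): Temperature logger, beige handheld box with small screen and buttons lying on its back on the table, 108 (its x) x 58 (its y) mm, body 20 mm high, a small switch on its face reaching 24 mm; 0.11 kg. This point is at its middle, 10 mm above its underside. Grip it across the 58 mm.
- inner_seat (a point): Centre of the underside of the inner lid's flange, which comes to rest on the canister's rim. The flange is 92 mm across, 8 mm thick; below it a dark plug 74 mm across and 14 mm deep with a chamfered foot goes into the canister with 3 mm to spare all round.
- inner_knob (a point): Mid-height of the free part of the inner lid's black knob, 18 mm across, 50 mm above inner_seat. With the lids nested the knob stands 28 mm above the cover's collar: knob top 14 mm above this point, collar top 14 mm below it.
- inner_lid: The white inner lid, 0.22 kg; origin at the centre of the plug's underside, 14 mm below inner_seat, z up along its 18 mm stem. It starts standing on its plug on a fixed blue mat 3 mm thick, with the cover nested over it.
- cover_collar (a point): Mid-height of the upright round collar of the blue dust cover (the outer lid): collar 40 mm outside, 28 mm inside (5 mm clear of the stem all round), 24 mm high, from 12 mm below to 12 mm above this point. Nested, this point is 26 mm below inner_knob; the knob has passed right through once it is 30 mm above inner_knob.
- cover: The dust cover, 0.08 kg: disc 108 mm across, 4 mm thick, with a 6 mm skirt hanging round the inner lid's flange (5 mm to spare). Origin at the centre of the disc's underside, 16 mm below cover_collar, z up. It rests loosely on the flange: lifting the inner lid by its knob carries it along, lifting it by the collar leaves the inner lid.
- carton: Bystander: white and green flat carton 86 x 67 x 25 mm, loose, origin at the centre of its underside.
- vial_a: Bystander: small glass vial with purple cap, 17 mm across, 40 mm high, loose, origin at the centre of its underside.
- vial_b: Bystander: a second such vial.
Not all that is in view belongs to the job. Of the things that look like the cover, the largest one is meant.

How it is judged:
By the outcome, as a careful person would: the job done as asked, in the order asked, and still so for the second after the job is handed in, while the arm keeps its last pose, push and grip.
It also fails if it takes over 72 s, if anything falls off the work surface, if the arm or the gripper's body presses on something with over 40 N, if the wrist force passes 120 N, or if a joint passes its speed limit or range.

ROBOT

A 6-joint arm with a two-finger parallel gripper is mounted at the origin on a cart in front of the work surface, level with it; the furniture and walls round the work are solid. World frame = base frame: x ahead of the robot, y to its left, z up, the work surface at z = 0. Lengths are in m, angles in degrees, forces in N, time in s.
With the tool pointing down it reaches from about 0.35 to 0.975 m from the base axis. Payload 7.1 kg.
Tool frame: the origin (TCP) lies between the finger pads; the fingertips stand 19 mm ahead of it and the grasp point (between the pads) is the TCP (finger_overhang is the distance from the TCP to the fingertips, in m); z points along the fingers, y is the line along which they close (so a half turn about z gives the same grasp; the last joint's range is limited). The gripper opens to 88 mm and grips with 3 to 60 N. Pads are 20 mm wide; open, the fingers measure 115 mm over their backs; the gripper's body (75 mm by 178 mm) begins 61 mm behind the grasp point.
Start: joints at [-66.177, 24.242, 93.386, -0, 62.372, -1.089], TCP at [0.263, -0.567, 0.242] pointing down, gripper open.
Joint ranges: [-172.04, 172.04], [-51.8, 120.97], [4.93, 147.93], [-75.15, 255.16], [6.16, 154.13], [-145.62, 145.62]. Speed limits (degrees/s): [136.94, 136.94, 172.46, 180, 180, 180].

INTERFACE

Orientations are given as a 3x3 rotation matrix whose columns are the frame's x, y, z axes.
In Python, from cell import * gives the robot as it stands. Calls block until the motion is done:
- reach(position, orientation): joint-space move of the TCP to a pose.
- line_to(position, orientation=None, v=0.15, f_stop=None): straight line of the TCP; orientation=None keeps the orientation; v is the mean speed in m/s. With f_stop (N) it stops when the force on the tool has changed by that much, and returns True; else False.
- move_j(angles): joint-space move.
- let_go() and grab(grip_force=None): open the fingers fully, or close them until they stop; grip_force is the grip in N (None keeps the last).
- dwell(seconds).
- inverse_kinematics(position, orientation): joint angles nearest the present ones, or None.
- get_obs(): the state.
- get_image(name): name is "scene" or "top"; returns the picture (480x640x3 uint8, red, green, blue); there is no depth.
- calibration(name): a dict with "fx", "fy", "cx", "cy" (pixels), "R" (3x3) and "t" (3): a world point X has camera coordinates R X + t. Camera axes: x right, y down, z forward; pixel columns grow to the right and rows downward; lengths in m; the calibration is good to about 2 mm. A picture is of the moment at which its call begins. calibration takes no time and is no camera call.
A pose or a line that the arm cannot do raises Unreachable and nothing moves.
- hand_in(): hands the job in; it is judged then, once.
The state is a dict: "t": time; "joints": joint angles; "qd": joint speeds; "effort": joint torques, N m; "eef_pos": TCP position; "orientation": TCP orientation; "force": force on the tool from outside, world axes, zero at the start; "torque": the same for the moment, N m; "width": finger opening in m; "grip_force": force on a finger pad.
Only numpy, scipy, OpenCV 4.12 (cv2) and the standard library are available. Lean on these libraries where they do the work, as an engineer would, in place of code of your own. Each camera call takes 0.05 s, during which the arm holds its last target. There are 200 camera calls.

## Working session

There is one attempt and no reset: what is moved stays moved. The work goes in short steps, each a Python script; the robot and the scene stay as the last script left them, time stands still between calls to the robot, and variables do not carry over. Pictures are saved under pics/ and viewed, at most 15 in all, crops included, and the job is handed in when it is done.

```bash
mkdir -p pics
python3 - <<'E'
from cell import *
import cv2,json
for n in("scene","top"):
    im=get_image(n); cv2.imwrite(f"pics/{n}0.png",im[:,:,::-1]); c=calibration(n); print(n,{k:(v.tolist() if hasattr(v,'tolist') else v) for k,v in c.items()})
print(get_obs()["t"])
E
```

```text
scene {'fx': 559.9532818714567, 'fy': 559.9532818714567, 'cx': 326.94623483920054, 'cy': 247.46600137065866, 'R': [[-0.5979566319446366, -0.8015261709390281, 0.0019140567509798553], [-0.600166125335335, 0.44615211106891584, -0.6638892345781191], [0.5312706356588868, -0.3981257227165423, -0.747828470037102]], 't': [0.29429043482403733, 0.35753972962555025, 1.0149496989953308]}
top {'fx': 527.5144696852423, 'fy': 527.5144696852423, 'cx': 319.6737009799949, 'cy': 236.79944272584842, 'R': [[0.01824852700862496, -0.9998180596132142, -0.005553281307745869], [-0.9975910966075381, -0.017835540319883363, -0.0670365383270035], [0.06692529590061953, 0.0067632220697893776, -0.9977350668368079]], 't': [-0.037874761125871806, 0.5061699437800615, 1.42728809864903]}
0.1
```

View pics/top0.png

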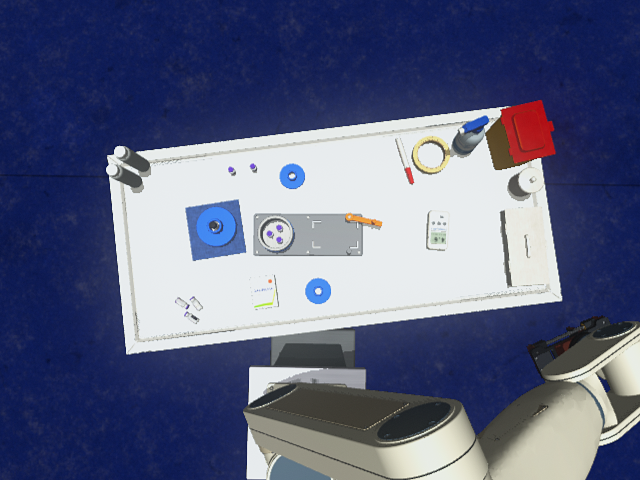

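View pics/scene0.png

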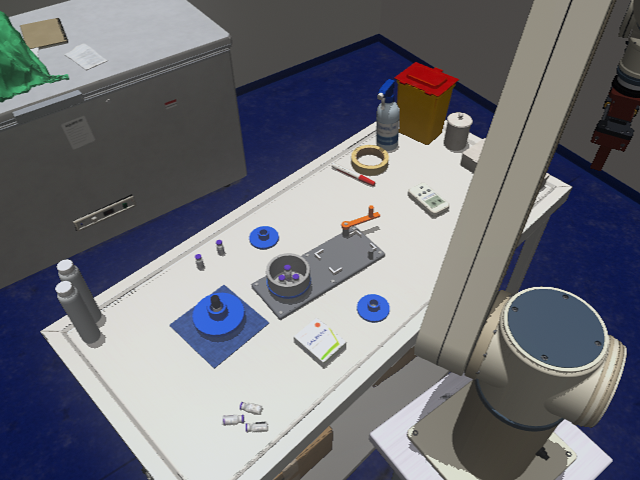

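The pictures show three blue ring-like things in top: (292,176), (318,291) and (215,226). The last is the largest and stands on the mat with the black knob through it, so it is the one meant. The carrier is at (308,235), with its canister at (275,234). The lever runs from (349,217) to (380,224), and the logger is at (437,230). I'll confirm this in an enlarged crop and measure.

```bash
cat > h.py <<'E'
import numpy as np, cv2
from cell import *
def ray(n,u,v):
    c=calibration(n);R=np.array(c["R"]);t=np.array(c["t"])
    return -R.T@t, R.T@np.array([(u-c["cx"])/c["fx"],(v-c["cy"])/c["fy"],1.])
def plane(n,u,v,z):
    o,d=ray(n,u,v); return o+d*(z-o[2])/d[2]
def proj(n,X):
    c=calibration(n);p=np.array(c["R"])@X+np.array(c["t"]);return np.array([c["fx"]*p[0]/p[2]+c["cx"],c["fy"]*p[1]/p[2]+c["cy"]])
def rectify(n,im,x0,x1,y0,y1,z,s):
    """warp plane z to metric picture, s px/m; rows: x falling, columns: y falling (like top)"""
    W=np.float32([[x1,y1],[x1,y0],[x0,y0],[x0,y1]])
    P=np.float32([proj(n,np.array([a,b,z])) for a,b in W])
    w,h=int((y1-y0)*s),int((x1-x0)*s)
    return cv2.warpPerspective(im,cv2.getPerspectiveTransform(P,np.float32([[0,0],[w,0],[w,h],[0,h]])),(w,h),flags=cv2.INTER_CUBIC)
E
python3 - <<'E'
from h import *
t=cv2.imread("pics/top0.png")[:,:,::-1];s=cv2.imread("pics/scene0.png")[:,:,::-1]
a=cv2.resize(t[165:295,180:460],(784,364),interpolation=cv2.INTER_CUBIC)
b=cv2.resize(s[180:360,165:460],(784,478),interpolation=cv2.INTER_CUBIC)
cv2.imwrite("pics/ctop.png",a[:,:,::-1]);cv2.imwrite("pics/cscene.png",b[:,:,::-1])
for n,im in(("top",t),("scene",s)):
    hsv=cv2.cvtColor(np.ascontiguousarray(im),cv2.COLOR_RGB2HSV)
    blue=cv2.inRange(hsv,(100,150,120),(118,255,255)); orange=cv2.inRange(hsv,(5,150,120),(18,255,255))
    for nm,m,z in(("blue",blue,.029),("orange",orange,.046)):
        cs,_=cv2.findContours(m,cv2.RETR_EXTERNAL,cv2.CHAIN_APPROX_NONE)
        for c in cs:
            A=cv2.contourArea(c)
            if A>60:
                P=np.float32([plane(n,*p[0],z)[:2] for p in c]); (q,r)=cv2.minEnclosingCircle(P)
                print(n,nm,A,np.round(c.mean((0,1))),"world",np.round(q,4),round(r,4),"rect",np.round(np.r_[cv2.minAreaRect(P*1000)[0],cv2.minAreaRect(P*1000)[1],cv2.minAreaRect(P*1000)[2]],1))
E
```

```text
top blue 454.0 [318. 291.] world [ 0.36   -0.0267] 0.0338 rect [359.5 -27.   64.4  64.7   1.1]
top blue 1192.0 [216. 226.] world [0.5302 0.255 ] 0.0546 rect [530.5 255.2 106.8 105.4  46.4]
top blue 444.0 [292. 176.] world [0.6717 0.0501] 0.034 rect [671.4  50.   66.4  65.7   1.2]
top blue 172.0 [476. 123.] world [ 0.8258 -0.452 ] 0.0364 rect [ 826.3 -452.    22.6   72.4   23. ]
top orange 128.5 [364. 220.] world [ 0.5522 -0.1458] 0.0489 rect [ 553.7 -146.    97.1   17.4   81.2]
scene blue 633.5 [373. 307.] world [ 0.3455 -0.0114] 0.0348 rect [346.6 -11.4  65.1  67.8  49.1]
scene blue 1667.0 [218. 313.] world [0.5283 0.2577] 0.0545 rect [527.2 257.5 104.9 107.1  19.9]
scene blue 460.0 [263. 237.] world [0.6545 0.0648] 0.0349 rect [654.4  63.6  65.4  67.9  58.5]
scene blue 87.5 [386.  86.] world [ 0.9678 -0.5824] 0.0416 rect [ 968.  -582.3   23.2   82.7   25.9]
scene orange 129.0 [361. 220.] world [ 0.5483 -0.1417] 0.049 rect [ 551.7 -142.4   97.9   19.6   77.9]
```

View pics/ctop.png

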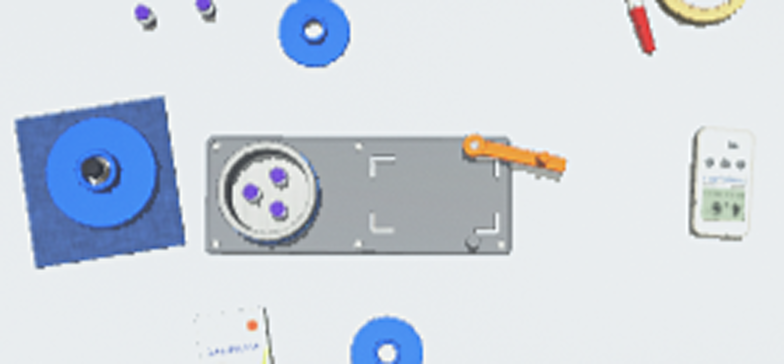

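View pics/cscene.png

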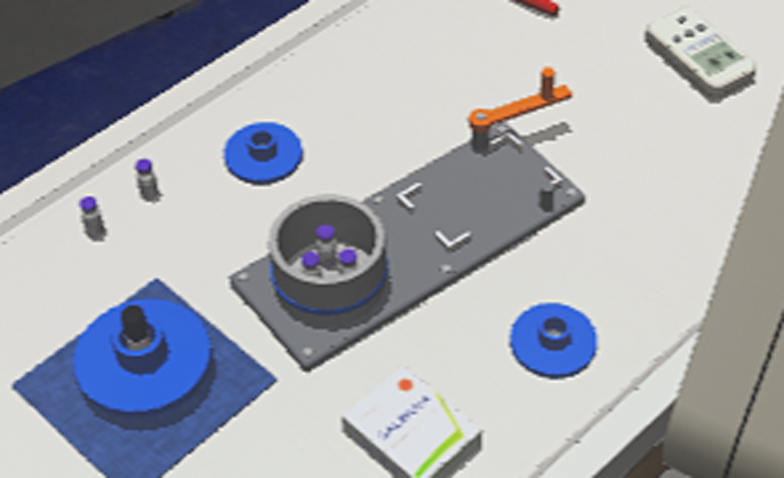

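The crops confirm the meant cover: it is 108 mm across, on the mat with the knob through it, while the other two measure about 66 mm. The carrier's +y points left in top. The dock is between the white lips and the lever is slightly open past −y. Next I'll measure the carrier, canister and logger.

Run:
```python
from h import *
T={n:np.ascontiguousarray(cv2.imread(f"pics/{n}0.png")[:,:,::-1]) for n in("top","scene")}
k=2000
def big(m): 
    cs,_=cv2.findContours(m,cv2.RETR_EXTERNAL,cv2.CHAIN_APPROX_NONE); return max(cs,key=cv2.contourArea)
for n,im in T.items():
    # plate
    x0,x1,y0,y1=.42,.62,-.17,.20
    r=rectify(n,im,x0,x1,y0,y1,.012,k);h=cv2.cvtColor(r,cv2.COLOR_RGB2HSV)
    m=cv2.inRange(h,(0,0,0),(180,60,165)); m=cv2.morphologyEx(m,cv2.MORPH_OPEN,np.ones((25,25)))
    c=big(m);q=cv2.minAreaRect(c);bx=cv2.boxPoints(q)
    print(n,"plate ctr",np.round([x1-q[0][1]/k,y1-q[0][0]/k],4),np.array(q[1])/k,q[2])
    # rim
    r=rectify(n,im,x0,x1,.0,.2,.070,k);g=cv2.cvtColor(r,cv2.COLOR_RGB2GRAY)
    for lo,hi in((88,100),(75,86)):
        C=cv2.HoughCircles(cv2.GaussianBlur(g,(7,7),0),cv2.HOUGH_GRADIENT,1,200,param1=80,param2=15,minRadius=lo,maxRadius=hi)
        if C is not None: print(n,"rim",np.round([x1-C[0,0,1]/k,.2-C[0,0,0]/k,C[0,0,2]/k],4))
    # logger
    x0,x1,y0,y1=.43,.62,-.40,-.22
    r=rectify(n,im,x0,x1,y0,y1,.020,k);cv2.imwrite(f"pics/log_{n}.png",r[:,:,::-1]);h=cv2.cvtColor(r,cv2.COLOR_RGB2LAB).astype(int)
    print("table lab",np.median(h[:60].reshape(-1,3),0),"ctr",np.median(h[150:230,150:210].reshape(-1,3),0))
    d=np.abs(h-np.median(h[:60].reshape(-1,3),0)).sum(2); m=(d>(9)).astype(np.uint8)*255
    m=cv2.morphologyEx(cv2.morphologyEx(m,cv2.MORPH_CLOSE,np.ones((15,15))),cv2.MORPH_OPEN,np.ones((15,15)))
    c=big(m);q=cv2.minAreaRect(c);print(n,"logger",np.round([x1-q[0][1]/k,y1-q[0][0]/k],4),np.array(q[1])/k,q[2])
    cv2.drawContours(r,[np.intp(cv2.boxPoints(q))],0,(255,0,0),1);T[n+"l"]=r
    T[n+"r"]=cv2.resize(rectify(n,im,.42,.62,0,.2,.07,k),(380,360))
    T[n+"l"]=r
v=np.vstack([np.hstack([T[n+"l"][:300,:360],T[n+"r"][:300,:380]]) for n in("top","scene")])
cv2.imwrite("pics/v.png",v[:,:,::-1]);print(v.shape)
```

```text
Traceback (most recent call last):
ValueError: max() iterable argument is empty
```

```bash
cat > m.py <<'E'
from h import *
T={n:np.ascontiguousarray(cv2.imread(f"pics/{n}0.png")[:,:,::-1]) for n in("top","scene")}
k=2000
def big(m):
    cs,_=cv2.findContours(m,cv2.RETR_EXTERNAL,cv2.CHAIN_APPROX_NONE); return max(cs,key=cv2.contourArea)
for n,im in T.copy().items():
    x0,x1,y0,y1=.42,.62,-.17,.20
    r=rectify(n,im,x0,x1,y0,y1,.012,k);h=cv2.cvtColor(r,cv2.COLOR_RGB2HSV)
    print(h[200,400],r.shape)
    m=cv2.inRange(h,(0,0,0),(180,90,190)); m=cv2.morphologyEx(m,cv2.MORPH_OPEN,np.ones((15,15)))
    if m.any():
        c=big(m);q=cv2.minAreaRect(c)
        print(n,"plate ctr",np.round([x1-q[0][1]/k,y1-q[0][0]/k],4),np.array(q[1])/k,q[2])
    r=rectify(n,im,x0,x1,.0,.2,.070,k);g=cv2.cvtColor(r,cv2.COLOR_RGB2GRAY)
    for lo,hi in((88,100),(75,86)):
        C=cv2.HoughCircles(cv2.GaussianBlur(g,(7,7),0),cv2.HOUGH_GRADIENT,1,200,param1=80,param2=15,minRadius=lo,maxRadius=hi)
        if C is not None: print(n,"rim",np.round([x1-C[0,0,1]/k,.2-C[0,0,0]/k,C[0,0,2]/k],4))
    T[n+"r"]=r[:400,:400]
    x0,x1,y0,y1=.43,.62,-.40,-.22
    r=rectify(n,im,x0,x1,y0,y1,.020,k);h=cv2.cvtColor(r,cv2.COLOR_RGB2LAB).astype(int)
    tb=np.median(h[:40].reshape(-1,3),0)
    print("table lab",tb,"ctr",np.median(h[150:230,150:210].reshape(-1,3),0))
    m=(np.abs(h-tb).sum(2)>9).astype(np.uint8)*255
    m=cv2.morphologyEx(cv2.morphologyEx(m,cv2.MORPH_CLOSE,np.ones((15,15))),cv2.MORPH_OPEN,np.ones((15,15)))
    if m.any():
        q=cv2.minAreaRect(big(m));print(n,"logger",np.round([x1-q[0][1]/k,y1-q[0][0]/k],4),np.array(q[1])/k,q[2])
        cv2.drawContours(r,[np.intp(cv2.boxPoints(q))],0,(255,0,0),1)
    T[n+"l"]=np.pad(r,((0,20),(0,0),(0,0)))
v=cv2.resize(np.vstack([np.hstack([T[n+"l"],T[n+"r"]]) for n in("top","scene")]),None,fx=.75,fy=.75)
cv2.imwrite("pics/v.png",v[:,:,::-1]);print(v.shape)
E
python3 m.py
```

```text
[100  13 171] (400, 740, 3)
top plate ctr [0.5127 0.0021] [0.11743828 0.30508417] 89.31956481933594
top rim [0.5118 0.0893 0.0457]
top rim [0.5112 0.0893 0.0407]
table lab [239. 127. 127.] ctr [239. 127. 127.]
top logger [ 0.5267 -0.3467] [0.06502691 0.10295233] 2.385944128036499
[114  10 129] (400, 740, 3)
scene plate ctr [ 0.5222 -0.0037] [0.1545 0.3315] 90.0
scene rim [0.5098 0.0933 0.0463]
scene rim [0.5108 0.0918 0.0392]
table lab [224. 127. 131.] ctr [165. 128. 131.]
scene logger [ 0.5197 -0.3356] [0.07300271 0.12315044] 2.2457425594329834
(600, 570, 3)
```

View pics/v.png

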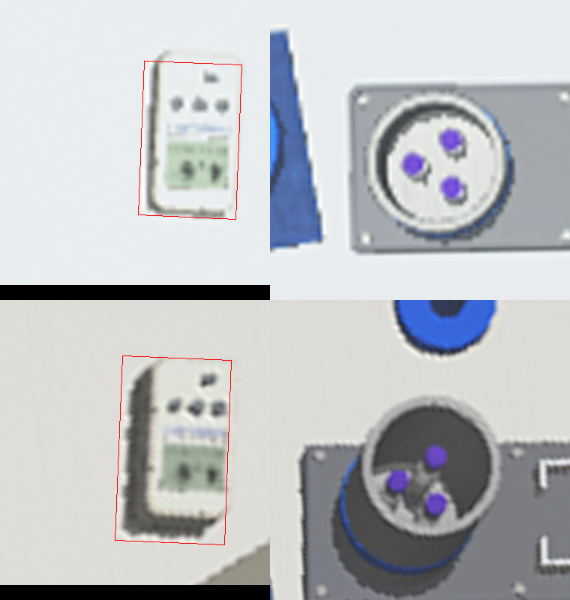

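Logger is visible with its long side near world x, tilted by about 2°. Top and scene differ by a constant of about (2, −3) mm, which is calibration error, so I'll average them. One last refinement covers the plate edges, lever peg and logger outline.

Run:
```python
from h import *
k=2000
for n,thr in(("top",200),("scene",170)):
    im=np.ascontiguousarray(cv2.imread(f"pics/{n}0.png")[:,:,::-1])
    x0,x1,y0,y1=.42,.62,-.20,.20
    g=cv2.cvtColor(rectify(n,im,x0,x1,y0,y1,.012,k),cv2.COLOR_RGB2GRAY)
    m=cv2.morphologyEx((g<thr).astype(np.uint8),cv2.MORPH_OPEN,np.ones((9,9)))
    ys=np.arange(-.08,.03,.002);hi=[];lo=[]
    for y in ys:
        r=np.flatnonzero(m[:,int((y1-y)*k)]); hi.append(x1-r[0]/k); lo.append(x1-r[-1]/k)
    print(n,"x edges at y=-.07:",[(round(np.polyval(p,-.07),4),round(np.degrees(np.arctan(p[0])),2)) for p in (np.polyfit(ys,np.array(e),1) for e in(hi,lo))])
    for rng in (np.arange(.47,.53,.003),):
        L=[];Rr=[]
        for x in rng:
            c=np.flatnonzero(m[int((x1-x)*k),:650 if n=="top" else 800]); L.append(y1-c[0]/k)
            c=np.flatnonzero(m[int((x1-x)*k)]); Rr.append(y1-c[-1]/k)
        print("  y right end",np.round(np.median(Rr),4), "left",np.round(np.median(L),4))
    x0,x1,y0,y1=.43,.63,-.42,-.26
    r=rectify(n,im,x0,x1,y0,y1,.020,k);h=cv2.cvtColor(r,cv2.COLOR_RGB2HSV).astype(int)
    for nm,x in(("mid",.53),("mid2",.51)): print(nm,[tuple(h[int((x1-x)*k),c]) for c in range(40,300,20)])
    # peg: orange, project candidates
    hsv=cv2.cvtColor(im,cv2.COLOR_RGB2HSV);ys_,xs=np.nonzero(cv2.inRange(hsv,(5,150,120),(18,255,255)))
    A=np.array([plane(n,u,v,.046)[:2] for u,v in zip(xs,ys_)])
    d=A-A.mean(0);w,V=np.linalg.eigh(d.T@d);print("  lever dir",V[:,1],np.degrees(np.arctan2(V[0,1],V[1,1])))
    cv2.imwrite(f"pics/l_{n}.png",cv2.convertScaleAbs(r,alpha=4,beta=-4*205 if n=="top" else -4*190)[:,:,::-1])
a=cv2.imread("pics/l_top.png");b=cv2.imread("pics/l_scene.png");cv2.imwrite("pics/l.png",np.hstack([a,b]))
```

```text
top x edges at y=-.07: [(np.float64(0.5726), np.float64(-1.02)), (np.float64(0.456), np.float64(-1.1))]
  y right end -0.1465 left 0.2
mid [(np.int64(100), np.int64(6), np.int64(239)), (np.int64(102), np.int64(5), np.int64(239)), (np.int64(96), np.int64(5), np.int64(239)), (np.int64(100), np.int64(6), np.int64(239)), (np.int64(70), np.int64(6), np.int64(123)), (np.int64(98), np.int64(4), np.int64(234)), (np.int64(99), np.int64(8), np.int64(213)), (np.int64(96), np.int64(6), np.int64(230)), (np.int64(80), np.int64(3), np.int64(230)), (np.int64(97), np.int64(10), np.int64(223)), (np.int64(70), np.int64(3), np.int64(232)), (np.int64(100), np.int64(6), np.int64(239)), (np.int64(102), np.int64(5), np.int64(239))]
mid2 [(np.int64(100), np.int64(6), np.int64(239)), (np.int64(100), np.int64(6), np.int64(239)), (np.int64(100), np.int64(6), np.int64(239)), (np.int64(100), np.int64(6), np.int64(239)), (np.int64(53), np.int64(9), np.int64(116)), (np.int64(68), np.int64(12), np.int64(227)), (np.int64(58), np.int64(26), np.int64(186)), (np.int64(57), np.int64(28), np.int64(203)), (np.int64(57), np
[... 928 characters left out ...]
 np.int64(222)), (np.int64(25), np.int64(7), np.int64(221))]
mid2 [(np.int64(25), np.int64(7), np.int64(222)), (np.int64(25), np.int64(7), np.int64(222)), (np.int64(25), np.int64(7), np.int64(231)), (np.int64(20), np.int64(8), np.int64(92)), (np.int64(20), np.int64(22), np.int64(172)), (np.int64(50), np.int64(28), np.int64(179)), (np.int64(53), np.int64(26), np.int64(127)), (np.int64(53), np.int64(27), np.int64(160)), (np.int64(53), np.int64(29), np.int64(150)), (np.int64(47), np.int64(17), np.int64(209)), (np.int64(20), np.int64(7), np.int64(222)), (np.int64(26), np.int64(8), np.int64(222)), (np.int64(25), np.int64(7), np.int64(221))]
  lever dir [-0.55009372  0.83510293] -33.37344286411161
```

View pics/l.png

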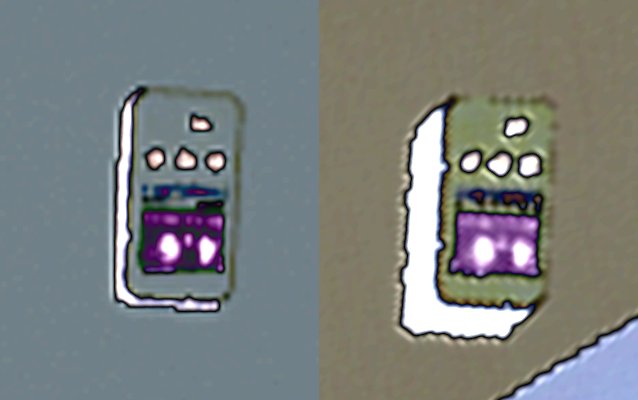

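The contrast-boosted view gives the logger outline clearly. Its centre is near col 184, row 196 in top and col 177, row 200 in scene, so about (0.531, −0.350) with the long axis at −2.8°. Carrier: centre ≈ (0.5115, 0.006), yaw ≈ 1.06°. Now I'll pick the logger.

```bash
cat >> h.py <<'E'
TH=np.radians(1.06); C0=np.array([.5115,.0060])
def car(x,y): c,s=np.cos(TH),np.sin(TH); return C0+[c*x-s*y,s*x+c*y]
def down(deg):
    a=np.radians(deg);return np.array([[-np.sin(a),np.cos(a),0],[np.cos(a),np.sin(a),0],[0,0,-1.]]).T
def st(*a):
    o=get_obs();print(*a,"t",round(o["t"],1),"p",np.round(o["eef_pos"],4),"w",round(o["width"],4),"gf",round(o["grip_force"],1),"F",np.round(o["force"],1),"j6",round(o["joints"][5]))
E
python3 - <<'E'
from h import *
p=np.array([.531,-.350])
for f in(87.2,-92.8): print(f,np.round(inverse_kinematics([*p,.12],down(f))))
for f in(1.06,181.06): print(f,np.round(inverse_kinematics([*car(0,-75e-3),.12],down(f))))
reach([*p,.12],down(87.2) if abs(inverse_kinematics([*p,.12],down(87.2))[5])<abs(inverse_kinematics([*p,.12],down(-92.8))[5]) else down(-92.8))
st("above")
print(line_to([*p,.023],v=.12,f_stop=8)); st("low")
grab(25); st("grip")
line_to([*p,.13],v=.2); st("up")
E
```

```text
87.2 [ -34.   34.   96.   -0.   50. -122.]
-92.8 [-34.  34.  96.  -0.  50.  58.]
1.06 [ -9.  26. 111.  -0.  43. -10.]AttributeError: 'NoneType' object has no attribute 'rint'

The above exception was the direct cause of the following exception:

Traceback (most recent call last):
TypeError: loop of ufunc does not support argument 0 of type NoneType which has no callable rint method
```

Run:
```python
from h import *
p=np.array([.531,-.350])
reach([*p,.12],down(-92.8)); st("above")
print(line_to([*p,.023],v=.12,f_stop=8)); st("low")
grab(25); st("grip")
line_to([*p,.12],v=.2); st("up")
d=car(0,-.075); reach([*d,.12],down(1.06)); st("over dock")
cv2.imwrite("pics/d1.png",np.hstack([get_image("scene")[150:330,280:460],get_image("top")[190:290,250:400][:, :]][:1])[:,:,::-1])
i=get_image("top")[180:300,250:410];j=get_image("scene")[140:320,270:450]
cv2.imwrite("pics/d1.png",np.hstack([cv2.resize(i,(400,300)),cv2.resize(j,(390,390))[45:345]])[:,:,::-1])
```

```text
above t 1.5 p [ 0.5308 -0.3507  0.1203] w 0.0876 gf 0.0 F [-0.   0.9 -0.2] j6 58
False
low t 2.4 p [ 0.5315 -0.3504  0.0236] w 0.0878 gf 0.0 F [ 0.5 -0.8  0.3] j6 58
grip t 3.0 p [ 0.5312 -0.3502  0.0234] w 0.0578 gf 25.0 F [ 0.3 -0.2  3.4] j6 58
up t 3.6 p [ 0.5305 -0.3496  0.1193] w 0.0578 gf 25.0 F [-0.6  0.2 -0.4] j6 58
over dock t 4.7 p [ 0.5129 -0.0693  0.1193] w 0.0577 gf 25.0 F [-0.1 -0.  -0.7] j6 -10
```

View pics/d1.png

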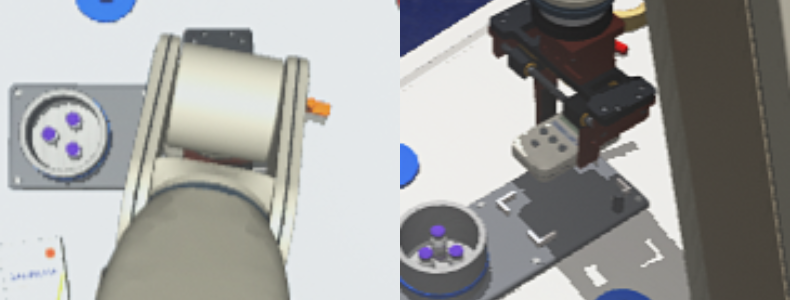

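The logger is held level above the dock, aligned with the lips. I'll lower it, release, and look.

Run:
```python
from h import *
d=car(0,-.075)
line_to([*d,.052],v=.15)
print(line_to([*d,.0345],v=.05,f_stop=5)); st("down")
let_go(); st("open")
line_to([*d,.14],v=.2)
reach([*car(-.09,-.02),.22],down(1.06)); st("away")
i=get_image("top")[180:300,250:410];j=get_image("scene")[140:320,270:450]
cv2.imwrite("pics/d2.png",np.hstack([cv2.resize(i,(400,300)),cv2.resize(j,(390,390))[45:345]])[:,:,::-1])
```

```text
True
down t 5.9 p [ 0.5133 -0.0691  0.0349] w 0.058 gf 25.0 F [1.  0.6 1.6] j6 -10
open t 6.6 p [ 0.5129 -0.069   0.0349] w 0.0877 gf 0.0 F [-0.6  0.4 -0.1] j6 -10
away t 7.8 p [ 0.4224 -0.0158  0.2194] w 0.0877 gf 0.0 F [ 0.4 -0.3 -0.1] j6 -5
```

View pics/d2.png

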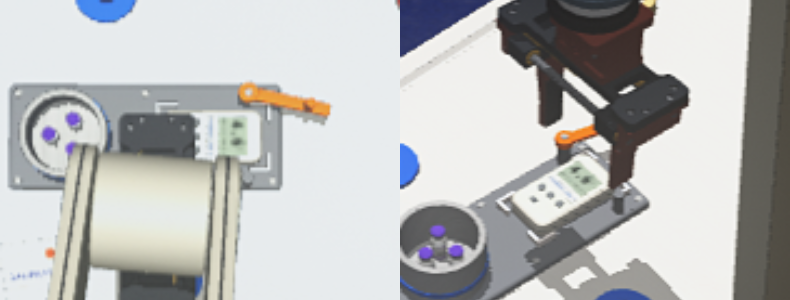

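The logger lies flat inside the lips. The lever is at about 0.22 rad, so I'll grip the peg and follow the arc to the stop.

Run:
```python
from h import *
def P(a): return [*car(.046-.066*np.sin(a),-.112-.066*np.cos(a)),.070]
def O(a): return down(1.06-np.degrees(a))
a0=.22
q=P(a0); reach([q[0],q[1],.15],O(a0)); print(line_to(q,v=.15,f_stop=8)); st("at peg")
grab(8); st("grip")
A=np.linspace(a0,1.5,8)[1:]
for a in A:
    if line_to(P(a),O(a),v=.09,f_stop=15): print("stop at",a); break
st("near")
for a in(1.56,1.62,1.68):
    if line_to(P(a),O(a),v=.03,f_stop=5): print("stop at",a); break
st("shut"); dwell(.2); st()
let_go()
q=get_obs()["eef_pos"];line_to([q[0],q[1],.15],v=.2)
reach([.50,.20,.22],down(-45)); st("away")
np.save("pics/d3.npy",get_image("top")); i=get_image("top")[180:300,250:410];j=get_image("scene")[140:320,270:450]
cv2.imwrite("pics/d3.png",np.hstack([cv2.resize(i,(400,300)),cv2.resize(j,(390,390))[45:345]])[:,:,::-1])
```

```text
False
at peg t 9.5 p [ 0.5468 -0.1695  0.0708] w 0.0881 gf 0.0 F [-1.  -0.4  1.1] j6 -7
grip t 10.6 p [ 0.5464 -0.1698  0.07  ] w 0.0118 gf 8.0 F [ 0.  -1.  -0.5] j6 -7
near t 13.0 p [ 0.4952 -0.1114  0.0701] w 0.012 gf 8.0 F [ 5.   1.2 -5.2] j6 71
stop at 1.62
shut t 13.4 p [ 0.4953 -0.1062  0.07  ] w 0.0123 gf 8.0 F [ -1.2 -16.7  -0.6] j6 79
t 13.7 p [ 0.4953 -0.1066  0.07  ] w 0.0117 gf 8.0 F [ -1.3 -12.5  -0. ] j6 78
away t 16.6 p [0.4998 0.1991 0.2192] w 0.0877 gf 0.0 F [-0.2  0.1 -1.4] j6 66
```

View pics/d3.png

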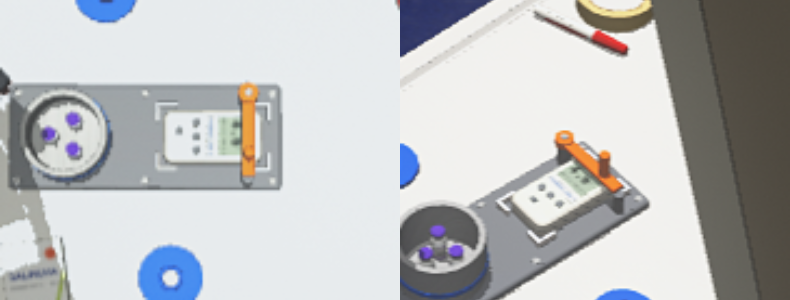

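Lever is at its stop and the logger is flat beneath it. Next I'll measure the knob itself in the initial pictures.

Run:
```python
from h import *
for n,(r0,r1,c0,c1) in(("top",(205,245,195,240)),("scene",(285,325,195,240))):
    im=cv2.imread(f"pics/{n}0.png"); g=im[r0:r1,c0:c1].max(2)
    m=(g<(75 if n=="top" else 70)).astype(np.uint8)
    k,l,s,ct=cv2.connectedComponentsWithStats(m)
    for i in range(1,k):
        if s[i,4]>10: print(n,s[i]+[c0,r0,0,0,0],ct[i]+[c0,r0],"z.081",np.round(plane(n,*(ct[i]+[c0,r0]),.081),4),"z.067",np.round(plane(n,*(ct[i]+[c0,r0]),.067),4))
    for z in(.053,.067,.081): print(z,np.round(proj(n,np.array([.5302,.255,z]) if n=="top" else np.array([.5283,.2577,z])),1))
a=[cv2.resize(cv2.imread(f"pics/{n}0.png")[r0:r1,c0:c1],(360,320),interpolation=cv2.INTER_NEAREST) for n,r0,r1,c0,c1 in(("top",205,245,195,240),("scene",285,325,195,240))]
cv2.imwrite("pics/kn.png",np.hstack(a))
```

```text
top [210 223   7   6  17] [213.35294118 225.76470588] z.081 [0.5265 0.2502 0.081 ] z.067 [0.5277 0.2531 0.067 ]
0.053 [213.8 225.3]
0.067 [212.7 224.8]
0.081 [211.6 224.3]
scene [211 295  10  14  97] [215.17525773 301.4742268 ] z.081 [0.5189 0.2607 0.081 ] z.067 [0.5292 0.2573 0.067 ]
0.053 [216.2 305.9]
0.067 [215.2 301.8]
0.081 [214.2 297.7]
```

View pics/kn.png

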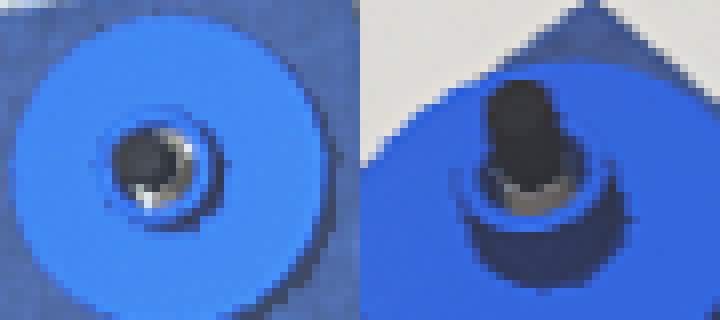

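The knob is concentric with the cover disc within about 1 mm, at (0.529, 0.256). Now I'll grip the knob, lift both lids, and look before lowering.

Run:
```python
from h import *
k=np.array([.5293,.2563])
reach([*k,.16],down(0)); st("above")
print(line_to([*k,.076],v=.08,f_stop=5)); st("low")
grab(45); st("grip")
line_to([*k,.200],v=.12); st("up")
c=car(0,.085); print(c)
line_to([*c,.200],v=.15); st("over")
line_to([*c,.155],v=.1); st("over")
i=get_image("top")[180:300,200:360];j=get_image("scene")[180:330,200:350]
cv2.imwrite("pics/d4.png",np.hstack([cv2.resize(i,(400,300)),cv2.resize(j,(400,400))[50:350]])[:,:,::-1])
```

```text
above t 17.5 p [0.5294 0.2557 0.16  ] w 0.0879 gf 0.0 F [-1.5  0.7 -0. ] j6 25
False
low t 18.7 p [0.5297 0.2565 0.0765] w 0.0876 gf 0.0 F [ 0.3 -0.5  0.2] j6 25
grip t 19.8 p [0.5294 0.2563 0.0759] w 0.017 gf 45.0 F [ 1.9 -0.2 -1.6] j6 25
up t 21.0 p [0.5287 0.256  0.1991] w 0.017 gf 45.0 F [-0.6  0.2 -3.5] j6 25
[0.50992755 0.09098545]
over t 22.2 p [0.5101 0.0915 0.2   ] w 0.0169 gf 45.0 F [ 0.7  0.4 -3.5] j6 9
over t 22.8 p [0.5101 0.0912 0.155 ] w 0.0169 gf 45.0 F [ 0.1  0.1 -3.7] j6 9
```

View pics/d4.png

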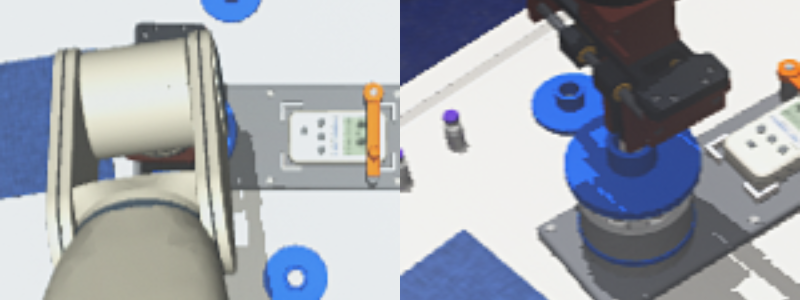

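Both lids hang level over the canister at the scene crop's (640,190), with 3.5 N carried. I'll lower them with a light force stop.

Run:
```python
from h import *
c=car(0,.085)
print(line_to([*c,.1275],v=.025,f_stop=4)); st("seated?"); dwell(.3); st()
```

```text
True
seated? t 23.9 p [0.5098 0.0909 0.1288] w 0.0171 gf 45.0 F [-0.7  0.1  4.5] j6 9
t 24.2 p [0.5098 0.0909 0.1288] w 0.017 gf 45.0 F [0.9 0.2 5.8] j6 9
```

Run:
```python
from h import *
let_go(); st("open")
c=car(0,.085); line_to([*c,.21],v=.2); reach([.45,.26,.25],down(0)); st("away")
i=get_image("top");j=get_image("scene")
for n,im in(("top",i),("scene",j)):
    m=cv2.inRange(cv2.cvtColor(im,cv2.COLOR_RGB2HSV),(100,150,120),(118,255,255)); cs,_=cv2.findContours(m,cv2.RETR_EXTERNAL,cv2.CHAIN_APPROX_NONE)
    q=max(cs,key=cv2.contourArea);P=np.float32([plane(n,*p[0],.082)[:2] for p in q]);print(n,cv2.minEnclosingCircle(P))
cv2.imwrite("pics/d5.png",np.hstack([cv2.resize(i[180:300,200:360],(400,300)),cv2.resize(j[180:330,200:350],(400,400))[50:350]])[:,:,::-1])
```

```text
open t 25.4 p [0.5087 0.0908 0.1279] w 0.0877 gf 0.0 F [ 0.3  0.4 -0. ] j6 9
away t 26.7 p [0.4496 0.2593 0.2488] w 0.0875 gf 0.0 F [-0.1 -0.1 -0.1] j6 29
top ((0.5095419883728027, 0.08952757716178894), 0.05355919152498245)
scene ((0.5066419243812561, 0.09456046670675278), 0.05507959797978401)
```

View pics/d5.png

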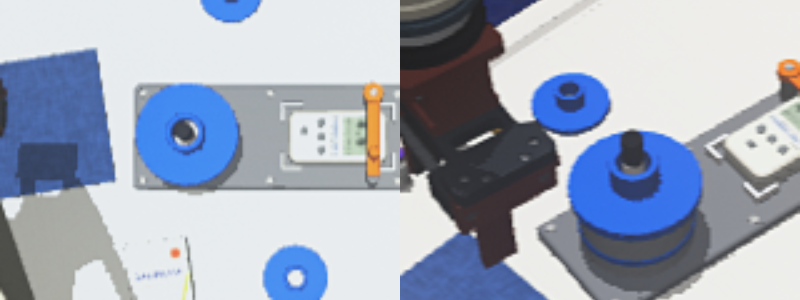

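The lids are seated level on the canister with the knob upright. Next I'll grip the collar and lift the cover alone.

Run:
```python
from h import *
c=car(0,.085)
reach([*c,.21],down(0))
print(line_to([*c,.106],v=.07,f_stop=5)); st("low")
grab(12); st("grip")
line_to([*c,.130],v=.03); st("lift1")
line_to([*c,.160],v=.04); line_to([*c,.235],v=.08); dwell(.3); st("lifted")
i=get_image("top");j=get_image("scene")
cv2.imwrite("pics/d6.png",np.hstack([cv2.resize(i[180:300,200:360],(400,300)),cv2.resize(j[150:350,180:380],(400,400))[50:350]])[:,:,::-1])
```

```text
False
low t 29.2 p [0.5102 0.0911 0.1064] w 0.0881 gf 0.0 F [ 0.8 -0.3 -1.4] j6 9
grip t 30.0 p [0.5099 0.091  0.106 ] w 0.0392 gf 12.0 F [-0.9 -0.2  0.4] j6 9
lift1 t 30.9 p [0.5098 0.091  0.1299] w 0.0394 gf 12.0 F [ 1.5 -0.7 -1.1] j6 9
lifted t 33.2 p [0.5098 0.091  0.2346] w 0.0396 gf 12.0 F [-0.7  0.1 -0.2] j6 9
```

View pics/d6.png

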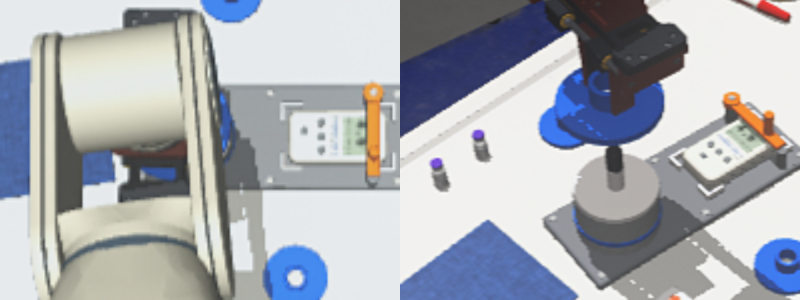

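The cover is held level above the knob, the inner lid is seated level in the canister, and the lever is shut over the logger, so I'm handing in.

```bash
python3 -c "
from cell import *
print(hand_in())"
```

```text
the job is handed in; nothing more can be done
None
```

I handed the job in at about 33 s of the 72 s: the logger lies flat in the dock with the lever shut at its stop, the inner lid is seated in the canister, and the cover is held level above the knob; I have no verdict on the judging.

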